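# Push the stuck lens cell out of a microscope tube through its slit plate

### The arm

A 7-joint arm with a two-finger parallel gripper is mounted at the origin on the work surface. World frame = base frame: x ahead of the robot, y to its left, z up, the work surface at z = 0. Lengths are in mm, angles in rad, forces in N, time in s.
With the tool pointing down it reaches from about 400 to 850 mm from the base axis. Payload 6.9 kg.
Tool frame: the origin (TCP) lies at the very end of the fingers, on their centre line; the grasp point (between the pads) lies 19 mm behind it; z points along the fingers, y is the line along which they close (so a half turn about z gives the same grasp; the last joint's range is limited). The gripper opens to 85 mm and grips with 20 to 120 N. Pads are 22 mm wide; open, the fingers measure 114 mm over their backs; the gripper's body (76 mm by 85 mm) begins 54 mm behind the grasp point. The pads swing forward as they close: fully open they stand 13 mm farther back than shut.
Start: joints at [1.353, 0.507, -0.238, 1.5, 0.126, 1.149, -0.155], TCP at [198.235, -592.718, 231.275] pointing down, gripper open.
Joint ranges: [-3.08, 3.08], [-0.24, 2.05], [-1.43, 1.35], [0, 2.5], [-1.52, 4.66], [0.17, 1.96], [-2.89, 2.89]. Speed limits (rad/s): [2.39, 2.39, 3.14, 3.14, 3.14, 3.14, 3.14].

### API

Orientations are given as a 3x3 rotation matrix whose columns are the frame's x, y, z axes.
In Python, from cell import telemetry, read_camera, job gives the robot as it stands. The module is installed in compiled form; this text tells all that it offers.
- The arm moves only by the shell command python3 -m crank 'ROWS' [FORCE]. ROWS is JSON, a list of rows, each a list of 7 numbers: the shift along the world's x, y, z in units of 25 mm (1.0 is 25 mm), then the turn, a rotation vector about the world's x, y, z in units of 8 degrees (1.0 is 8 degrees), then the opening, from 0 (shut) to 1 (fully open). A call has 1 to 12 rows; each row is the pose to reach, as a shift and turn from the pose commanded when the call began; what a row does not reach only later rows make up. A row lasts 1/10 s, in which the tool goes at most 50 mm and 8.59 degrees, less where a joint would pass 70% of its speed; a pose out of reach is approached as far as the arm can. A call with a gripper value outside its range is refused whole. The fingers move at their own pace and stop on an object; FORCE is the grip in N (left out, the last holds). Time passes only in rows, so rows that repeat a pose let the fingers close. It gives the time, the measured TCP pose, the force, the opening and the grip force at its end, in the units of the state.
- telemetry.get_state(): the state, without advancing time (a new reading comes with each control period).
- read_camera(name): name is "scene" or "top"; returns a dict with "image" (384x512x3 uint8, red, green, blue), "camera_matrix" (3x3 intrinsics, pixels), "dist_coeffs" ([k1, k2, p1, p2, k3] as OpenCV has them; the pictures are not rectified), "pose" (4x4, takes a point from camera to world coordinates). Camera axes: x right, y down, z forward; pixel columns grow to the right and rows downward; lengths in mm; the calibration is good to about 2 mm. A picture is of the moment at which its call begins. There is no depth.
- job.hand_in(): hands the job in; it is judged then, once.
The state is a dict: "time_s": time; "joint_positions": joint angles; "qd": joint speeds; "effort": joint torques, N m; "ee_pos": TCP position; "eef_rot": TCP orientation; "ft_force": force on the tool from outside, world axes, zero at the start; "wrist_torque": the same for the moment, N m; "width": finger opening in mm; "finger_force": force on a finger pad.
Only numpy, scipy, OpenCV 4.12 (cv2) and the standard library are available. Lean on these libraries where they do the work, as an engineer would, in place of code of your own. Each camera call takes 0.05 s, during which the arm holds its last target. There are 200 camera calls.

### The job

Take the flat-bladed ejector (square handle) from the tool stand, turn it until its blade goes through the slit in the plate on top of the lens tube, and push the seated lens cell out of the bottom so that it drops into the catch tray. The slit's angle is not measured, so find it by eye or by feel, without forcing the blade against the plate. Then put the ejector back in its own well, fully home, and leave the round drift and the other loose things alone.

Things in the scene. Friction and masses are not known exactly. Their poses are not given: they have to be found in the camera images.
- jig: Push-out jig, fixed. Grey base 120 x 130 x 10 mm (x, y, z), origin under its centre. Two aluminium columns at y = +/-54 mm carry a bridge that holds an upright dark steel lens tube on the jig's z axis: outer diameter 40, bore 25, from 48 to 115 mm above the table, open below. A stiff spring detent in the bore holds the lens cell.
- tray (a point): Centre of the floor of the black catch tray on the jig's base under the tube: 110 x 84 mm outside (x, y), 3 mm walls, 14 mm high, its rim 24 mm above the table.
- tube_mouth (a point): Centre of the slit in the top face of the square aluminium plate (44 x 44 x 6 mm) fixed on the tube, 121 mm above the table; axes as the jig's. The slit, 19.6 x 9.6 mm, goes through, square with the plate's edges. The plate is clamped at an unknown angle: the slit's long way lies within 0.8 rad either way of the jig's x axis. It does not turn in use.
- cell_center (a point): Centre of the lens cell: brass disc, diameter 22, height 14 mm, lower edge bevelled, 28 to 56 g. As seated it is 75 mm above the table, its top 39 mm below the plate's top. About 15 to 20 N frees it with a snap; with the blade's tip 60 to 70 mm below the plate's top it is surely out.
- cell: The same lens cell; origin at the centre of its underside.
- stand: Tool stand, fixed: grey block 56 x 140 x 90 mm (x, y, z), origin under its centre. Two wells through its top at y = +40 and -40 mm, each 22 mm along x by 12 mm along y. The ejector hangs in one and the round drift in the other, by their flanges; which is where varies.
- ejector_grip (a point): Centre of the ejector's black square handle, 16 x 16 mm, 50 mm tall; x along the blade's width, y along its thickness, z up. Below it: a flange (diameter 30, 4 mm thick, underside 29 mm below this point) and the blade. About 120 g. In its well the flange rests on the stand's top (this point 119 mm above the table) and the blade's width lies along the stand's x.
- ejector_tip (a point): Centre of the end of the ejector's flat steel blade, 109 mm below the handle's centre, axes as the handle's. The blade is 80 mm long, 16 x 6 mm in section.
- drift_grip (a point): Centre of the handle of the round drift (handle round, diameter 20, 36 mm tall; round 8 mm rod), which hangs in the other well. Not needed: leave it.
- petri_a: Covered glass dish, diameter 90, 15 mm high, origin under its centre. Leave it.
- petri_b: Covered glass dish like the other. Leave it.
- bottle: Small brown glass bottle, diameter 44, 100 mm high, origin under its centre. Leave it.
- calculator: Pocket calculator, 150 x 85 x 16 mm, origin under its centre. Leave it.
- objective: Microscope objective standing on its wide end, diameter 34, 50 mm high, origin under its centre. Leave it.
- ejector: The same ejector; origin at its tip, axes as the handle's.

How it is judged:
By the outcome, as a careful person would: the job done as asked, in the order asked, and still so for the second after the job is handed in, with the robot touching nothing.
It also fails if it takes over 72 s, if anything falls off the work surface, if the arm or the gripper's body presses on something with over 40 N, if the wrist force passes 120 N, or if a joint passes its speed limit or range.

## Working session

There is one attempt and no reset: what is moved stays moved. The work goes in short steps, Python scripts to look and compute and a shell command to move; the robot and the scene stay as the last step left them, time stands still between calls to the robot, and variables do not carry over. Pictures are saved under pics/ and viewed, at most 10 in all, crops included, and the job is handed in when it is done.

```bash
mkdir -p pics
cat > h.py <<'E'
import numpy as np,cv2,sys
from cell import telemetry,read_camera,job
def snap(name,fn,crop=None,scale=1):
    c=read_camera(name);im=c["image"][:,:,::-1]
    np.savez("pics/"+fn+".npz",K=c["camera_matrix"],D=c["dist_coeffs"],P=c["pose"],im=im)
    if crop: x0,y0,x1,y1=crop; im=im[y0:y1,x0:x1]
    if scale!=1: im=cv2.resize(im,None,fx=scale,fy=scale,interpolation=cv2.INTER_CUBIC)
    cv2.imwrite("pics/"+fn+".png",im)
def pix(fn,u,v,z):
    d=np.load("pics/"+fn+".npz");P=np.array(d["P"])
    p=cv2.undistortPoints(np.array([[[u,v]]],float),d["K"],d["D"])[0,0]
    r=P[:3,:3]@[p[0],p[1],1];o=P[:3,3];return np.round(o+r*(z-o[2])/r[2],1)
def proj(fn,X):
    d=np.load("pics/"+fn+".npz");T=np.linalg.inv(d["P"])
    return cv2.projectPoints(np.array(X,float).reshape(-1,3),cv2.Rodrigues(T[:3,:3])[0],T[:3,3],d["K"],d["D"])[0][:,0].round(1)
E
python3 - <<'E'
from h import *
snap("top","t0",None,1.5);snap("scene","s0",None,1.5)
for n in("t0","s0"):
    d=np.load(f"pics/{n}.npz");print(d["P"].round(2),d["K"].round(0))
s=telemetry.get_state();print(s["eef_rot"],s["ee_pos"],s["width"],s["ft_force"])
E
```

```text
[[-0.0000e+00 -9.9000e-01  1.1000e-01  5.1500e+02]
 [-1.0000e+00  1.0000e-02  2.0000e-02  1.9210e+01]
 [-2.0000e-02 -1.1000e-01 -9.9000e-01  8.3376e+02]
 [ 0.0000e+00  0.0000e+00  0.0000e+00  1.0000e+00]] [[402.   0. 255.]
 [  0. 402. 198.]
 [  0.   0.   1.]]
[[ 8.00000e-01  4.10000e-01 -4.50000e-01  1.01885e+03]
 [ 6.10000e-01 -5.40000e-01  5.80000e-01 -4.87130e+02]
 [-0.00000e+00 -7.30000e-01 -6.80000e-01  7.20530e+02]
 [ 0.00000e+00  0.00000e+00  0.00000e+00  1.00000e+00]] [[485.   0. 255.]
 [  0. 485. 200.]
 [  0.   0.   1.]]
[[ 9.48348534e-01  3.17229753e-01 -5.85094238e-04]
 [ 3.17230282e-01 -9.48347371e-01  1.48730641e-03]
 [-8.30547371e-05 -1.59609446e-03 -9.99998723e-01]] [ 198.00433103 -592.33740577  230.51978475] 85.62214924865573 [-0.09055009  0.46578649  0.02359884]
```

View pics/t0.png

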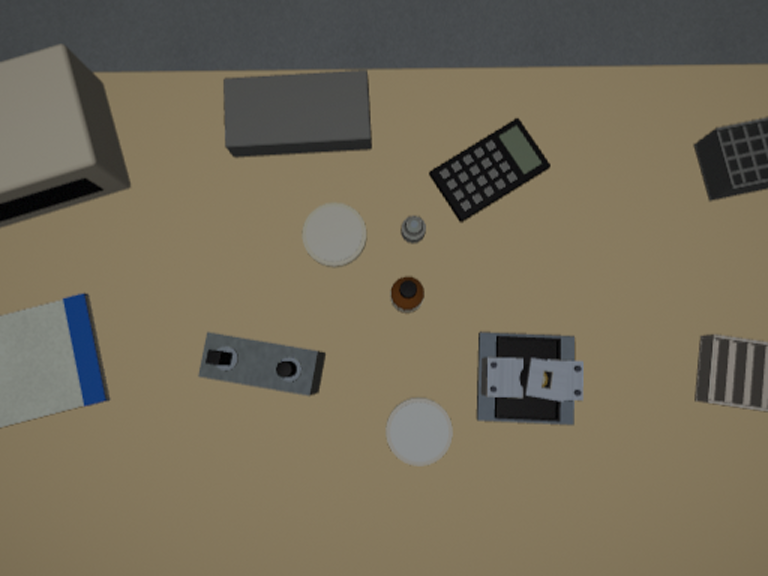

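View pics/s0.png

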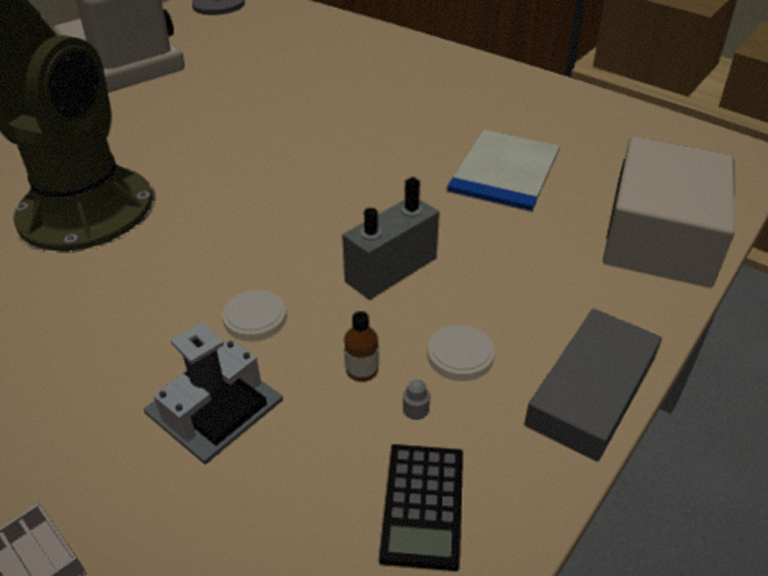

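The top view shows the stand near (262,364), with the square handle in its left well at (220,358) and the round drift at (287,369). The jig is near (526,380) and its slit near (546,380). I'll enlarge these areas next.

Run:
```python
from h import *
t=np.load("pics/t0.npz")["im"];s=np.load("pics/s0.npz")["im"]
f=lambda im,x,y,w,h,k:cv2.resize(im[y:y+h,x:x+w],None,fx=k,fy=k,interpolation=cv2.INTER_CUBIC)
A=f(t,312,215,80,72,5);B=f(t,130,218,90,50,4.44444)
C=f(s,110,210,80,60,5);D=f(s,222,115,80,84,4)
out=np.zeros((600,800,3),np.uint8)
for im,x,y in((A,0,0),(B,400,0),(C,0,300),(D,400,264)):
    im=im[:600-y,:800-x]
    if y==0 and x==0: im=im[:300]
    out[y:y+im.shape[0],x:x+im.shape[1]]=im
cv2.imwrite("pics/c0.png",out)
```

```text
(no output)
```

View pics/c0.png

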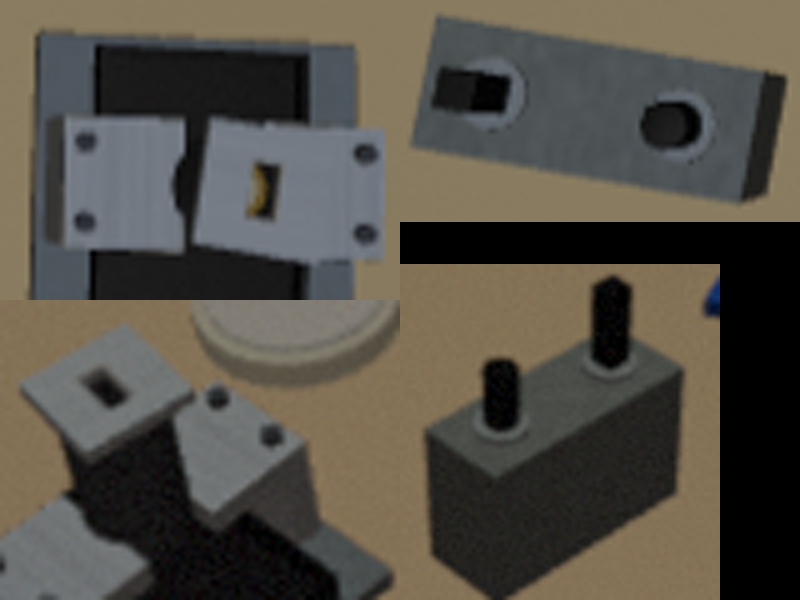

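Crop A shows the plate's left edge running (212,117)→(193,243) and the slit's corners at about (254,162), (280,165), (275,220) and (247,217). In crop B the stand's top corners are (437,16), (412,146), (740,203) and (768,72), with the ejector's flange near (490,95). Crop C (scene view) shows the plate's corners at (22,385), (128,325), (192,393) and (90,452).

Run:
```python
from h import *
def q(fn,pts,x0,y0,X0,Y0,k,z): return np.array([pix(fn,x0+(X-X0+.5)/k-.5,y0+(Y-Y0+.5)/k-.5,z)for X,Y in pts])
A=lambda p,z:q("t0",p,312,215,0,0,5,z)
B=lambda p,z:q("t0",p,130,218,400,0,4.44444,z)
C=lambda p,z:q("s0",p,110,210,0,300,5,z)
D=lambda p,z:q("s0",p,222,115,400,264,4,z)
ang=lambda a,b:round(np.degrees(np.arctan2(*(b-a)[[1,0]])),1)
st=B([(437,16),(412,146),(740,203),(768,72)],90);print("stand",st,st.mean(0),ang(st[1],st[0]),ang(st[2],st[3]),ang(st[2],st[1]),ang(st[3],st[0]))
sd=D([(426,432),(497,478),(684,371)],90);print("standS",sd,"mid of diag",(sd[0]+sd[2])/2)
print("flange",B([(490,95)],94),D([(610,362)],94),"handletop",D([(612,291)],144))
pl=A([(212,117),(193,243)],121);print("plate edge",pl,ang(pl[1],pl[0]))
sl=A([(254,162),(280,165),(275,220),(247,217)],121);print("slit",sl,sl.mean(0),ang(sl[3],sl[0]),ang(sl[2],sl[1]))
cp=C([(22,385),(128,325),(192,393),(90,452)],121);print("plateS",cp,cp.mean(0),[ang(cp[i],cp[(i+1)%4]) for i in range(4)])
cs=C([(82,377),(102,367),(127,390),(108,408)],121);print("slitS",cs.mean(0))
b=A([(38,32),(355,45)],10);print("base",b,ang(b[1],b[0]))
```

```text
stand [[559.2 249.3  90. ]
 [505.3 258.2  90. ]
 [481.3 121.6  90. ]
 [535.1 110.5  90. ]] [520.225 184.9    90.   ] -9.4 -11.7 80.0 80.1
standS [[481.3 120.2  90. ]
 [534.9 112.6  90. ]
 [559.4 247.2  90. ]] mid of diag [520.35 183.7   90.  ]
flange [[526.1 225.1  94. ]] [[525.4 225.   94. ]] handletop [[528.4 220.6 144. ]]
plate edge [[ 525.6 -142.8  121. ]
 [ 481.8 -134.8  121. ]] -10.4
slit [[ 509.8 -157.   121. ]
 [ 508.7 -166.   121. ]
 [ 489.7 -163.6  121. ]
 [ 490.8 -153.9  121. ]] [ 499.75  -160.125  121.   ] -9.3 -7.2
plateS [[ 474.5 -179.1  121. ]
 [ 482.  -136.4  121. ]
 [ 524.6 -145.6  121. ]
 [ 517.1 -185.8  121. ]] [ 499.55  -161.725  121.   ] [np.float64(80.0), np.float64(-12.2), np.float64(-100.6), np.float64(171.1)]
slitS [ 497.7   -161.625  121.   ]
base [[ 562.2  -98.3   10. ]
 [ 556.2 -227.1   10. ]] 87.3
```

The slit's long way is at about -10°, centred near (499.6,-161). The stand is also at -10°, and the ejector is at about (527,224). I'll turn the tool +61.5° so it closes along the blade's width, and go by way of x≈480.

```bash
python3 -m crank '[[11.2,15,1,0,0,7.69,1],[11.2,15,1,0,0,7.69,1],[11.2,15,1,0,0,7.69,1],[11.2,15,1,0,0,7.69,1],[11.2,15,1,0,0,7.69,1],[11.2,15,1,0,0,7.69,1],[11.2,15,1,0,0,7.69,1],[11.2,15,1,0,0,7.69,1],[11.2,15,1,0,0,7.69,1],[11.2,15,1,0,0,7.69,1],[13.16,25,1,0,0,7.69,1],[13.16,32.7,0,0,0,7.69,1]]'
```

```text
time_s: 1.3
ee_pos: [493.5, -118.0, 252.9]
eef_rot: [[0.175, 0.985, 0.0], [0.985, -0.175, 0.0], [0.0, 0.0, -1.0]]
ft_force: [0.9, 0.4, -0.5]
width: 85.2
finger_force: 0.0
```

```bash
python3 -m crank '[[1.3,13.6,-1.2,0,0,0,1],[1.3,13.6,-1.2,0,0,0,1],[1.3,13.6,-1.2,0,0,0,1],[1.3,13.6,-1.2,0,0,0,1],[1.3,13.6,-1.2,0,0,0,1],[1.3,13.6,-1.2,0,0,0,1],[1.3,13.6,-1.2,0,0,0,1],[1.3,13.6,-1.2,0,0,0,1],[1.3,13.6,-1.2,0,0,0,1],[1.3,13.6,-1.2,0,0,0,1],[1.3,13.6,-1.2,0,0,0,1]]'
```

```text
time_s: 2.4
ee_pos: [525.7, 219.2, 223.1]
eef_rot: [[0.176, 0.984, 0.0], [0.984, -0.176, -0.001], [-0.001, 0.0, -1.0]]
ft_force: [-0.5, -0.3, -0.9]
width: 85.5
finger_force: 0.0
```

```bash
python3 -m crank '[[0.05,0.2,-1.2,0,0,0,0.8],[0.05,0.2,-2.4,0,0,0,0.8],[0.05,0.2,-3.4,0,0,0,0.7],[0.05,0.2,-4.2,0,0,0,0.7],[0.05,0.2,-4.8,0,0,0,0.7],[0.05,0.2,-4.8,0,0,0,0.7],[0.05,0.2,-4.8,0,0,0,0.7]]' 20
python3 - <<'E'
from h import *
snap("scene","s1",(222,60,342,180),4)
E
```

```text
time_s: 3.1
ee_pos: [527.0, 225.2, 103.6]
eef_rot: [[0.175, 0.985, 0.0], [0.985, -0.175, -0.0], [-0.0, 0.0, -1.0]]
ft_force: [0.2, -0.6, 1.0]
width: 60.0
finger_force: 0.0
```

View pics/s1.png

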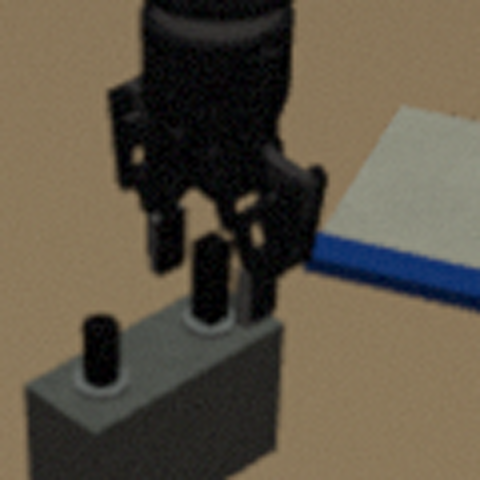

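The fingers stand either side of the ejector's handle at (210,280), and the drift at (100,350) is clear. Next I close.

```bash
python3 -m crank '[[0,0,0,0,0,0,0],[0,0,0,0,0,0,0],[0,0,0,0,0,0,0],[0,0,0,0,0,0,0],[0,0,0,0,0,0,0],[0,0,0,0,0,0,0],[0,0,0,0,0,0,0]]' 20
```

```text
time_s: 3.85
ee_pos: [526.9, 226.1, 103.7]
eef_rot: [[0.173, 0.985, 0.001], [0.985, -0.173, 0.0], [0.0, 0.001, -1.0]]
ft_force: [1.0, -0.6, 4.8]
width: 15.5
finger_force: 26.4
```

```bash
python3 -m crank '[[0,0,0,0,0,0,0],[0,0,0,0,0,0,0],[0,0,0,0,0,0,0],[0,0,0.4,0,0,0,0],[0,0,1.2,0,0,0,0],[0,0,2.4,0,0,0,0],[0,0,3.6,0,0,0,0],[0,0,4.8,0,0,0,0],[0,0,6,0,0,0,0],[0,0,6,0,0,0,0],[0,0,6,0,0,0,0]]' 110
```

```text
time_s: 4.95
ee_pos: [526.4, 226.0, 253.5]
eef_rot: [[0.173, 0.985, 0.001], [0.985, -0.173, 0.0], [0.0, 0.001, -1.0]]
ft_force: [-0.0, -0.9, -1.2]
width: 15.0
finger_force: 107.3
```

```bash
python3 -m crank '[[-0.1,-1,0,0,0,0,0],[-0.2,-3,0,0,0,0,0],[-0.4,-5,0,0,0,0,0],[-0.5,-7,0,0,0,0,0],[-0.6,-8.8,0,0,0,0,0],[-0.8,-10.5,0,0,0,0,0],[-0.9,-12,0,0,0,0,0],[-1,-13.4,0,0,0,0,0],[-1.05,-14.6,0,0,0,0,0],[-1.07,-15.4,0,0,0,0,0],[-1.07,-15.4,0,0,0,0,0],[-1.07,-15.4,0,0,0,0,0]]'; python3 -m crank '[[0,0,-0.6,0,0,0,0],[0,0,-1,0,0,0,0],[0,0,-1,0,0,0,0],[0,0,-1,0,0,0,0]]'
python3 - <<'E'
from h import *
snap("scene","s2",(110,160,210,270),5)
E
```

```text
time_s: 6.15
ee_pos: [499.0, -158.8, 251.9]
eef_rot: [[0.174, 0.985, -0.002], [0.985, -0.174, 0.001], [0.001, -0.003, -1.0]]
ft_force: [1.0, 0.3, -0.4]
width: 14.6
finger_force: 107.3
time_s: 6.55
ee_pos: [499.8, -158.2, 228.0]
eef_rot: [[0.172, 0.985, -0.001], [0.985, -0.172, 0.001], [0.0, -0.001, -1.0]]
ft_force: [0.6, 0.5, -0.3]
width: 15.0
finger_force: 107.3
```

View pics/s2.png

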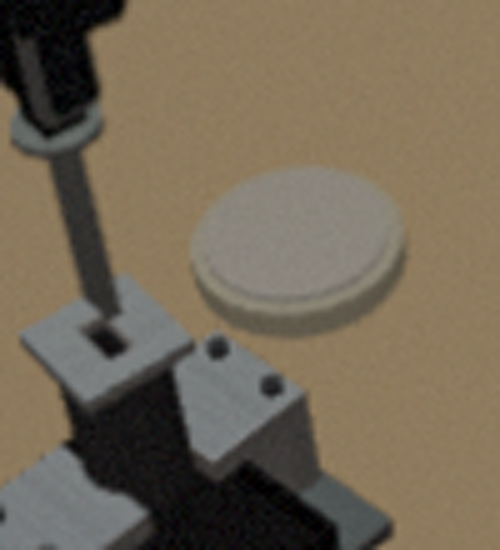

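The blade hangs just behind the slit, with its lower end at about (85–122, 305–318). The slit is at about (105,338). I'll overlay the model on a larger crop to compare.

Run:
```python
from h import *
im=np.load("pics/s2.npz")["im"];k=12;x0,y0,w,h=110,195,45,48
o=cv2.resize(im[y0:y0+h,x0:x0+w],None,fx=k,fy=k,interpolation=cv2.INTER_CUBIC);o=cv2.convertScaleAbs(o,alpha=1.5)
def box(cx,cy,z,a,lx,ly,col):
    c,s=np.cos(np.radians(a)),np.sin(np.radians(a))
    P=[(cx+c*i*lx/2-s*j*ly/2,cy+s*i*lx/2+c*j*ly/2,z)for i,j in((1,1),(1,-1),(-1,-1),(-1,1))]
    p=((proj("s2",P)-[x0,y0]+.5)*k-.5).round().astype(int)
    cv2.polylines(o,[p.reshape(-1,1,2)],True,col,1)
box(499.6,-161,121,-10,44,44,(0,0,255));box(499.6,-161,121,-10,19.6,9.6,(0,0,255))
box(499.8,-159.5,135,-10,16,6,(0,255,0));box(499.8,-159.5,215,-10,16,6,(0,255,0));box(499.8,-159.5,215,0,30,30,(255,0,0))
cv2.imwrite("pics/o2.png",o)
```

```text
(no output)
```

View pics/o2.png

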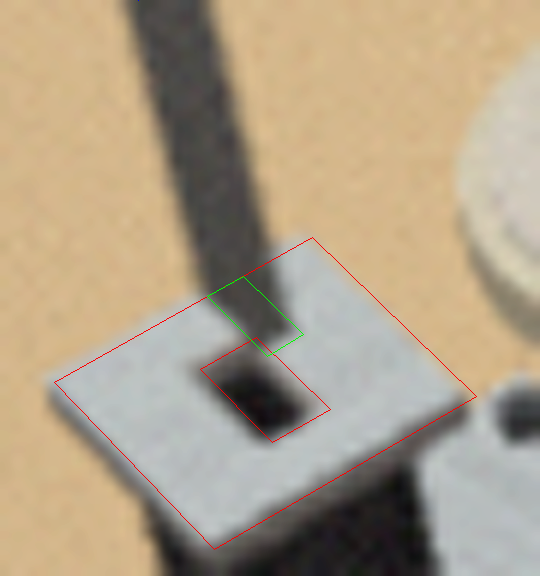

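The drawn plate matches the real one in angle, with the real plate about 7 px to the left (about 1 mm). The blade has about the same offset, so the yaw is right and the blade needs about 1.8 mm more in -y. I'll shift it and probe gently.

```bash
python3 -m crank '[[0,-0.07,-0.2,0,0,0,0],[0,-0.07,-0.4,0,0,0,0],[0,-0.07,-0.48,0,0,0,0],[0,-0.07,-0.52,0,0,0,0],[0,-0.07,-0.56,0,0,0,0],[0,-0.07,-0.6,0,0,0,0],[0,-0.07,-0.63,0,0,0,0],[0,-0.07,-0.63,0,0,0,0]]'
python3 - <<'E'
from h import *
s=telemetry.get_state();print(s["ee_pos"],s["ft_force"],s["wrist_torque"])
E
```

```text
time_s: 7.4
ee_pos: [499.8, -160.8, 212.3]
eef_rot: [[0.173, 0.985, -0.0], [0.985, -0.173, -0.0], [-0.0, -0.0, -1.0]]
ft_force: [0.1, -0.4, -1.4]
width: 14.6
finger_force: 107.3
[ 499.80544083 -160.7834428   212.31856649] [ 0.14050208 -0.38539161 -1.44651086] [-0.00328507 -0.0073638   0.02406345]
```

```bash
python3 -m crank '[[0,0,-0.04,0,0,0,0],[0,0,-0.08,0,0,0,0],[0,0,-0.12,0,0,0,0],[0,0,-0.12,0,0,0,0]]'
python3 - <<'E'
from h import *
snap("scene","s3",(110,180,170,240),9)
E
```

```text
time_s: 7.8
ee_pos: [499.7, -160.8, 209.2]
eef_rot: [[0.173, 0.985, -0.0], [0.985, -0.173, 0.0], [0.0, -0.0, -1.0]]
ft_force: [-0.2, -0.8, -2.1]
width: 14.5
finger_force: 107.3
```

View pics/s3.png

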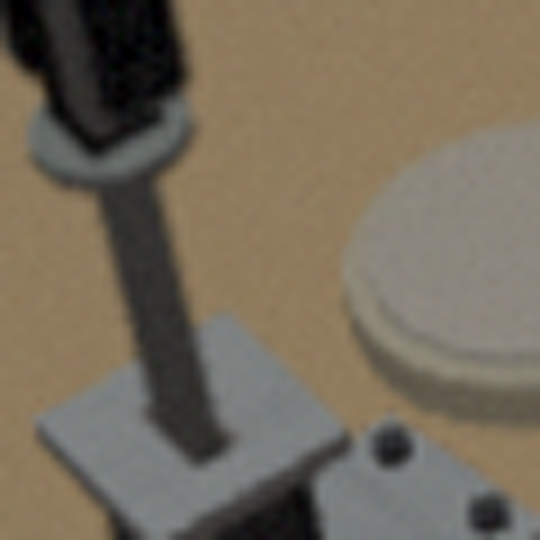

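The blade is in the slit (base at about (190,435)), with gaps around it and no contact force. I'll go on down to just above the cell.

```bash
python3 -m crank '[[0,0,-0.08,0,0,0,0],[0,0,-0.16,0,0,0,0],[0,0,-0.24,0,0,0,0],[0,0,-0.32,0,0,0,0],[0,0,-0.4,0,0,0,0],[0,0,-0.4,0,0,0,0]]'; python3 -m crank '[[0,0,-0.12,0,0,0,0],[0,0,-0.24,0,0,0,0],[0,0,-0.36,0,0,0,0],[0,0,-0.48,0,0,0,0],[0,0,-0.6,0,0,0,0],[0,0,-0.7,0,0,0,0],[0,0,-0.7,0,0,0,0]]'
```

```text
time_s: 8.45
ee_pos: [499.6, -160.7, 199.0]
eef_rot: [[0.173, 0.985, -0.001], [0.985, -0.173, 0.0], [0.0, -0.001, -1.0]]
ft_force: [0.1, 0.0, -1.0]
width: 14.8
finger_force: 107.3
time_s: 9.15
ee_pos: [499.6, -160.7, 181.5]
eef_rot: [[0.173, 0.985, -0.001], [0.985, -0.173, 0.0], [0.0, -0.001, -1.0]]
ft_force: [0.4, 0.1, -1.3]
width: 14.6
finger_force: 107.3
```

```bash
python3 -m crank '[[0,0,-0.08,0,0,0,0],[0,0,-0.16,0,0,0,0],[0,0,-0.24,0,0,0,0],[0,0,-0.3,0,0,0,0],[0,0,-0.36,0,0,0,0],[0,0,-0.42,0,0,0,0]]'; python3 -m crank '[[0,0,-0.1,0,0,0,0],[0,0,-0.2,0,0,0,0],[0,0,-0.3,0,0,0,0],[0,0,-0.4,0,0,0,0],[0,0,-0.5,0,0,0,0],[0,0,-0.5,0,0,0,0]]'
```

```text
time_s: 9.75
ee_pos: [500.7, -161.1, 173.1]
eef_rot: [[0.174, 0.985, 0.002], [0.985, -0.174, -0.002], [-0.001, 0.003, -1.0]]
ft_force: [-1.8, -1.1, 8.5]
width: 14.7
finger_force: 108.7
time_s: 10.35
ee_pos: [499.0, -160.6, 158.0]
eef_rot: [[0.173, 0.985, -0.002], [0.985, -0.173, 0.001], [0.0, -0.002, -1.0]]
ft_force: [-0.1, -0.8, -2.0]
width: 14.9
finger_force: 107.4
```

```bash
python3 -m crank '[[0,0,-0.1,0,0,0,0],[0,0,-0.2,0,0,0,0],[0,0,-0.3,0,0,0,0],[0,0,-0.4,0,0,0,0],[0,0,-0.4,0,0,0,0]]'
python3 - <<'E'
from h import *
snap("scene","s4");snap("top","t4")
a=np.load("pics/s4.npz")["im"][180:310,90:200];b=np.load("pics/t4.npz")["im"][200:300,300:400]
f=lambda i,k:cv2.convertScaleAbs(cv2.resize(i,None,fx=k,fy=k,interpolation=cv2.INTER_CUBIC),alpha=1.6)
A=f(a,3.6);B=f(b,3.9);o=np.zeros((470,800,3),np.uint8);o[:A.shape[0],:A.shape[1]]=A;o[:B.shape[0],400:400+B.shape[1]]=B
cv2.imwrite("pics/c4.png",o)
E
```

```text
time_s: 10.85
ee_pos: [499.6, -160.7, 148.5]
eef_rot: [[0.173, 0.985, -0.001], [0.985, -0.173, 0.0], [0.0, -0.001, -1.0]]
ft_force: [0.4, -0.0, -1.5]
width: 14.6
finger_force: 107.4
```

View pics/c4.png

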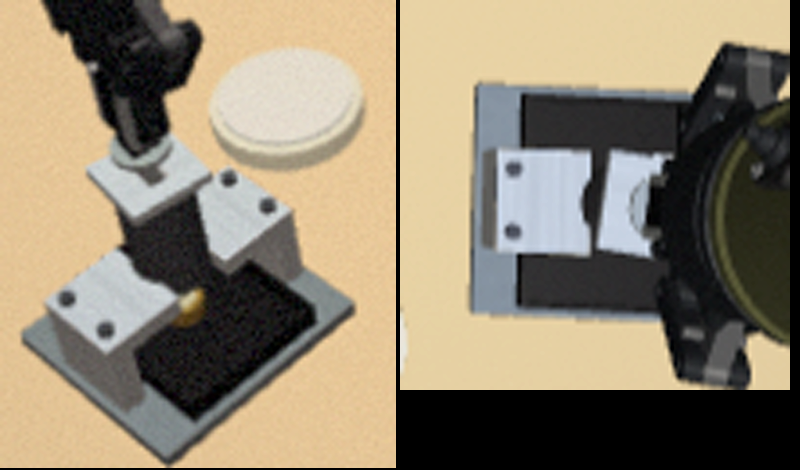

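The brass cell has dropped into the tray and shows at (188,308). I'll withdraw straight up and go back to the grasp point at (526.7,226).

```bash
python3 -m crank '[[0,0,0.2,0,0,0,0],[0,0,0.6,0,0,0,0],[0,0,1.1,0,0,0,0],[0,0,1.6,0,0,0,0],[0,0,2.1,0,0,0,0],[0,0,2.7,0,0,0,0],[0,0,3.3,0,0,0,0],[0,0,3.8,0,0,0,0],[0,0,4.2,0,0,0,0],[0,0,4.2,0,0,0,0]]'; python3 -m crank '[[0.1,1,0,0,0,0,0],[0.2,3,0,0,0,0,0],[0.4,5,0,0,0,0,0],[0.5,7,0,0,0,0,0],[0.6,8.8,0,0,0,0,0],[0.8,10.5,0,0,0,0,0],[0.9,12,0,0,0,0,0],[1,13.4,0,0,0,0,0],[1.07,14.6,0,0,0,0,0],[1.08,15.47,0,0,0,0,0],[1.08,15.47,0,0,0,0,0],[1.08,15.47,0,0,0,0,0]]'
python3 - <<'E'
from h import *
snap("scene","s5");snap("top","t5")
a=np.load("pics/s5.npz")["im"][40:190,210:310];b=np.load("pics/s5.npz")["im"][195:315,90:200];c=np.load("pics/t5.npz")["im"][200:300,300:400]
f=lambda i,k:cv2.convertScaleAbs(cv2.resize(i,None,fx=k,fy=k,interpolation=cv2.INTER_CUBIC),alpha=1.6)
o=np.zeros((600,800,3),np.uint8)
for i,k,x,y in((a,4,0,0),(b,2.7,420,0),(c,2.5,420,330)):
    g=f(i,k);o[y:y+g.shape[0],x:x+g.shape[1]]=g
cv2.imwrite("pics/c5.png",o)
E
```

```text
time_s: 11.95
ee_pos: [500.5, -160.8, 255.4]
eef_rot: [[0.173, 0.985, 0.002], [0.985, -0.173, -0.001], [-0.0, 0.003, -1.0]]
ft_force: [-0.4, 0.2, -2.3]
width: 14.6
finger_force: 107.4
time_s: 13.15
ee_pos: [526.5, 225.9, 253.1]
eef_rot: [[0.172, 0.985, -0.001], [0.985, -0.172, -0.001], [-0.001, -0.001, -1.0]]
ft_force: [0.5, -0.0, -0.9]
width: 15.0
finger_force: 107.4
```

View pics/c5.png

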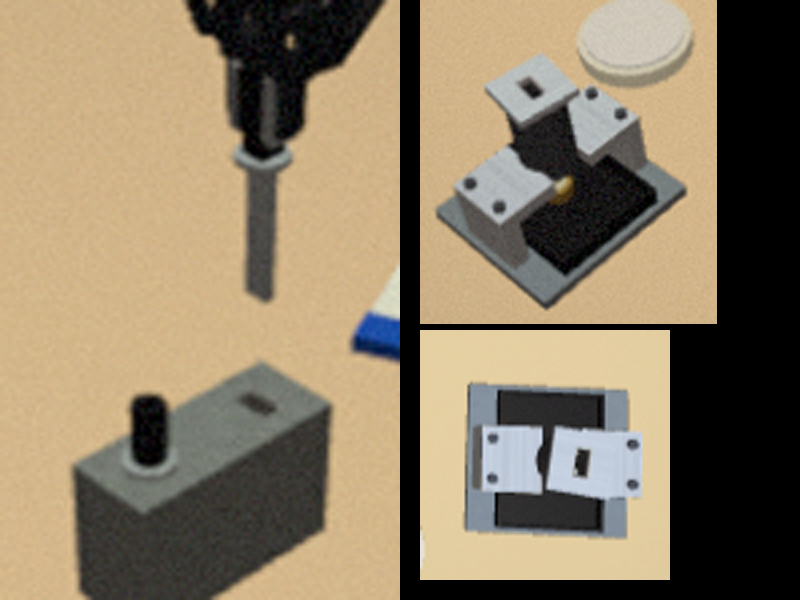

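The cell lies in the tray, the slit is dark and clear, and the blade hangs upright above its well at (258,404). Now I lower it.

```bash
python3 -m crank '[[0,0,-0.8,0,0,0,0],[0,0,-1.6,0,0,0,0],[0,0,-2.2,0,0,0,0],[0,0,-2.5,0,0,0,0],[0,0,-2.6,0,0,0,0],[0,0,-2.7,0,0,0,0],[0,0,-2.8,0,0,0,0],[0,0,-2.9,0,0,0,0],[0,0,-3,0,0,0,0],[0,0,-3,0,0,0,0]]'; python3 -c "
from h import *
s=telemetry.get_state();print(s['ft_force'],s['wrist_torque'])"
```

```text
time_s: 14.25
ee_pos: [526.7, 225.9, 178.7]
eef_rot: [[0.173, 0.985, -0.0], [0.985, -0.173, -0.0], [-0.0, -0.0, -1.0]]
ft_force: [-0.7, -0.7, -0.3]
width: 14.4
finger_force: 107.5
[-0.6787627  -0.71551479 -0.28799447] [0.02800598 0.02480308 0.01800291]
```

```bash
python3 -m crank '[[0,0,-0.2,0,0,0,0],[0,0,-0.5,0,0,0,0],[0,0,-0.9,0,0,0,0],[0,0,-1.3,0,0,0,0],[0,0,-1.7,0,0,0,0],[0,0,-2.1,0,0,0,0],[0,0,-2.4,0,0,0,0],[0,0,-2.6,0,0,0,0],[0,0,-2.7,0,0,0,0],[0,0,-2.76,0,0,0,0],[0,0,-2.76,0,0,0,0]]'; python3 -m crank '[[0,0,-0.04,0,0,0,0],[0,0,-0.08,0,0,0,0],[0,0,-0.12,0,0,0,0],[0,0,-0.12,0,0,0,0]]'
```

```text
time_s: 15.35
ee_pos: [526.9, 226.1, 109.9]
eef_rot: [[0.173, 0.985, 0.0], [0.985, -0.173, 0.0], [0.0, 0.0, -1.0]]
ft_force: [0.7, -0.7, -1.4]
width: 14.6
finger_force: 107.5
time_s: 15.75
ee_pos: [526.8, 225.9, 106.8]
eef_rot: [[0.173, 0.985, -0.0], [0.985, -0.173, -0.0], [-0.0, -0.0, -1.0]]
ft_force: [-0.2, 0.2, -1.7]
width: 14.6
finger_force: 107.5
```

```bash
python3 -m crank '[[0,0,-0.04,0,0,0,0],[0,0,-0.08,0,0,0,0],[0,0,-0.11,0,0,0,0],[0,0,-0.11,0,0,0,0]]'; python3 -m crank '[[0,0,-0.02,0,0,0,0],[0,0,-0.02,0,0,0,0]]'
```

```text
time_s: 16.15
ee_pos: [526.8, 226.0, 104.0]
eef_rot: [[0.173, 0.985, -0.0], [0.985, -0.173, -0.0], [-0.0, -0.0, -1.0]]
ft_force: [-0.7, 0.1, -1.7]
width: 14.2
finger_force: 107.5
time_s: 16.35
ee_pos: [526.8, 226.0, 103.9]
eef_rot: [[0.173, 0.985, 0.0], [0.985, -0.173, -0.0], [-0.0, 0.0, -1.0]]
ft_force: [-0.9, -0.9, 2.2]
width: 14.6
finger_force: 108.1
```

Contact came at the original height, so the flange is seated. I release and retreat upward.

```bash
python3 -m crank '[[0,0,0,0,0,0,0.7],[0,0,0,0,0,0,0.7],[0,0,0,0,0,0,0.7],[0,0,0,0,0,0,0.7],[0,0,0,0,0,0,0.7],[0,0,0,0,0,0,0.7],[0,0,0,0,0,0,0.7]]' 20; python3 -m crank '[[0,0,0.6,0,0,0,0.7],[0,0,1.6,0,0,0,0.7],[0,0,2.8,0,0,0,0.7],[0,0,4,0,0,0,0.7],[0,0,5.2,0,0,0,0.7],[0,0,6,0,0,0,0.7],[0,0,6,0,0,0,0.7],[0,0,6,0,0,0,0.7]]'
python3 - <<'E'
from h import *
snap("scene","s6",(90,60,330,320),2.3)
E
```

```text
time_s: 17.05
ee_pos: [526.8, 226.0, 103.6]
eef_rot: [[0.173, 0.985, -0.0], [0.985, -0.173, -0.0], [-0.0, -0.0, -1.0]]
ft_force: [-0.4, 0.7, 0.3]
width: 59.6
finger_force: 0.0
time_s: 17.85
ee_pos: [526.8, 225.8, 253.5]
eef_rot: [[0.174, 0.985, 0.0], [0.985, -0.174, -0.0], [-0.0, 0.0, -1.0]]
ft_force: [0.1, -0.9, 0.1]
width: 60.1
finger_force: 0.0
```

View pics/s6.png

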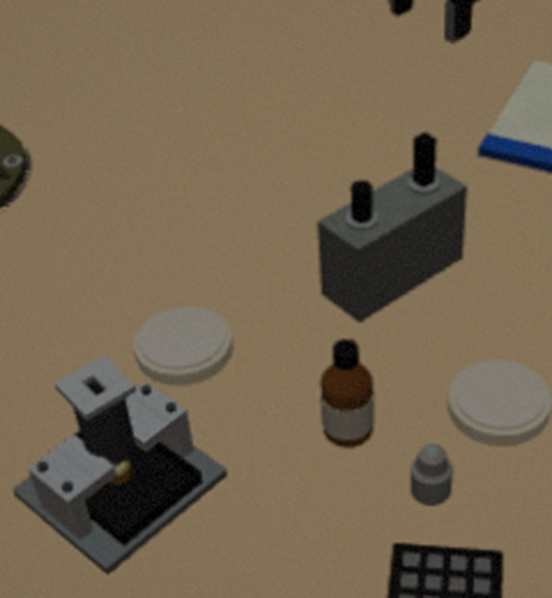

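The ejector hangs fully home at (423,160), the cell is in the tray at (120,470), and the gripper is clear of everything.

```bash
python3 -c "
from cell import job
print(job.hand_in())"
```

```text
the job is handed in; nothing more can be done
None
```

The lens cell was pushed out into the catch tray, the ejector is back in its well with its flange seated, the drift and other loose things were not touched, and the job was handed in at about 18 s.

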